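Tap three sample cups down in order on an autosampler

ROBOT

A 6-joint arm with a two-finger parallel gripper is mounted at the origin on the work surface. World frame = base frame: x ahead of the robot, y to its left, z up, the work surface at z = 0. Lengths are in m, angles in rad, forces in N, time in s.
With the tool pointing down it reaches from about 0.25 to 0.775 m from the base axis. Payload 4 kg.
Tool frame: the origin (TCP) lies at the very end of the fingers, on their centre line; the grasp point (between the pads) lies manip.tcp_to_grasp behind it (manip.tcp_to_grasp is the distance from the TCP to the grasp point, in m); z points along the fingers, y is the line along which they close (so a half turn about z gives the same grasp; the last joint's range is limited). The gripper opens to 85 mm and grips with 20 to 120 N. Pads are 22 mm wide; open, the fingers measure 114 mm over their backs; the gripper's body (76 mm by 85 mm) begins 54 mm behind the grasp point. The pads swing forward as they close: fully open they stand 13 mm farther back than shut.
Start: joints at [-1.316, 0.087, 1.371, -0, 1.684, -0.103], TCP at [0.193, -0.515, 0.231] pointing down, gripper open.
Joint ranges: [-3.1, 3.1], [-0.76, 2.03], [0.27, 2.55], [-1.08, 4.22], [0.17, 2.65], [-2.57, 2.57]. Speed limits (rad/s): [2.79, 2.79, 3.14, 3.14, 3.14, 3.14].

INTERFACE

Orientations are given as a unit quaternion [w, x, y, z].
In Python, from station import manip gives the robot as it stands. Calls block until the motion is done:
- manip.move_to(position, orientation): joint-space move of the TCP to a pose.
- manip.move_l(position, rotation=None, rate=0.15, guard=None): straight line of the TCP; rotation=None keeps the orientation; rate is the mean speed in m/s. With guard (N) it stops when the force on the tool has changed by that much, and returns True; else False.
- manip.move_joints(angles): joint-space move.
- manip.grip(opening, grasp_force=None): finger opening in m; grasp_force is the grip in N (None keeps the last); returns when the fingers have stopped.
- manip.wait(seconds).
- manip.ik(position, orientation): joint angles nearest the present ones, or None.
- manip.get_state(): the state.
- manip.get_image(name): name is "scene" or "top"; returns the picture (420x560x3 uint8, red, green, blue); there is no depth.
- manip.get_calibration(name): a dict with "K" (3x3 intrinsics, pixels), "cam_to_world" (4x4, takes a point from camera to world coordinates). Camera axes: x right, y up, looking along -z (the intrinsics and any distortion apply to the point x, -y, -z); pixel columns grow to the right and rows downward; lengths in m; the calibration is good to about 2 mm. A picture is of the moment at which its call begins. get_calibration takes no time and is no camera call.
A pose or a line that the arm cannot do raises manip.MotionError and nothing moves.
- manip.sign_off(): hands the job in; it is judged then, once.
Trained networks look in the newest picture that a camera, given by its name, has taken for a name from the list of things; names that differ only in an ending like _2 or _b are one class to them, and where a whole thing is asked for, a point or a joint stands for the part that bears it (a point fixed in the world has none). Each returns a list of dicts, best first, with "confidence" (0 to 1); they miss things now and then, are a little off and sometimes report something else, mostly with a low value. They report only what shows in the picture. A call takes as long as a camera call. They do not tell look-alikes from the thing itself.
- manip.masks_of(target, camera): "mask" (420x560 bool, what is visible of it) and "rect" ([left, top, right, bottom] in pixels, round what is visible of it).
The state is a dict: "t": time; "q": joint angles; "qd": joint speeds; "joint_efforts": joint torques, N m; "position": TCP position; "eef_rot": TCP orientation; "force": force on the tool from outside, world axes, zero at the start; "wrist_torque": the same for the moment, N m; "width": finger opening in m; "grip_force": force on a finger pad.
Only numpy, scipy, OpenCV 4.12 (cv2) and the standard library are available. Lean on these libraries where they do the work, as an engineer would, in place of code of your own. Each camera call takes 0.05 s, during which the arm holds its last target. There are 200 camera calls.

TASK

Register the three lidded sample cups on the autosampler tray: with the fingertips, tap lightly down on the lid of the shortest cup first, then the middle-height one, then the tallest, so that each sinks with its seat by about 1 cm (half of the seat's travel) and stays there. Touch none of them out of turn, do not press hard or push a seat to the bottom, and pick nothing up. Leave the cups standing on their seats and everything else where it is.

Things in the scene. Friction and masses are not known exactly. Their poses are not given: they have to be found in the camera images.
- tray: grey autosampler deck, fixed, 240 mm (its x) by 380 mm (its y), top 55 mm above the bench. Origin: centre of its underside on the bench; z up. Over its top stand three round seats at x = -40 mm and y = -110, 0, +110 mm
- seat_row (a point): fixed point on the tray: where the middle seat's floor is at the start (80 mm above the bench). Seats: aluminium, 57 mm across, with a 5 mm high rim that locates the cup (1.5 mm play). Each slides straight down up to 20 mm to a hard stop, has no spring return and stays where it is left; about 3 N from above moves it, a little more when fast
- cup_short: sample cup, upright steel cylinder with a flat black lid, 47 mm across and 30 mm high over all, about 80 g, standing loose on one of the three sliding seats of the tray; which seat it stands on varies. Origin: centre of its underside; z up. At the start the underside is 80 mm above the tray's origin
- cup_medium: sample cup, upright steel cylinder with a flat black lid, 47 mm across and 45 mm high over all, about 80 g, standing loose on one of the three sliding seats of the tray; which seat it stands on varies. Origin: centre of its underside; z up. At the start the underside is 80 mm above the tray's origin
- cup_tall: sample cup, upright steel cylinder with a flat black lid, 47 mm across and 60 mm high over all, about 80 g, standing loose on one of the three sliding seats of the tray; which seat it stands on varies. Origin: centre of its underside; z up. At the start the underside is 80 mm above the tray's origin
- top_short (a point): centre of the lid's top face of the shortest cup (30 mm above its underside)
- top_medium (a point): centre of the lid's top face of the middle-height cup (45 mm above its underside)
- top_tall (a point): centre of the lid's top face of the tallest cup (60 mm above its underside)
- puck: bystander: loose aluminium reference disc, 44 mm across, 18 mm high, on the tray behind the seats (+x side). Origin: centre of its underside
- jar: bystander: loose amber glass jar with white cap, 40 mm across, 50 mm high, on the tray behind the seats (+x side). Origin: centre of its underside
- bottle: bystander: loose white bottle, 60 mm across, 150 mm high, on the bench left (+y) of the tray. Origin: centre of its underside
- spatula: bystander: loose spatula, 170 mm long, lying on the bench right (-y) of the tray. Origin: under its middle; x along it
Mind the look-alikes: they are no part of the job. Leave any yellow look-alike of the cup_tall alone.

How it is judged:
By the outcome, as a careful person would: the job done as asked, in the order asked, and still so for the second after the job is handed in, with the robot touching nothing.
It also fails if it takes over 45 s, if anything falls off the work surface, if the arm or the gripper's body presses on something with over 40 N, if the wrist force passes 120 N, or if a joint passes its speed limit or range.

## Working session

There is one attempt and no reset: what is moved stays moved. The work goes in short steps, each a Python script; the robot and the scene stay as the last script left them, time stands still between calls to the robot, and variables do not carry over. Pictures are saved under pics/ and viewed, at most 10 in all, crops included, and the job is handed in when it is done.

```bash
mkdir -p pics
cat > h.py <<'E'
import numpy as np, cv2
from station import manip
def cal(n):
    c=manip.get_calibration(n); return np.array(c["K"]),np.array(c["cam_to_world"]),c
def ray(n,u,v):
    K,T,c=cal(n); p=np.linalg.inv(K)@[u,v,1]; d=T[:3,:3]@[p[0],-p[1],-p[2]]; return T[:3,3],d
def at_z(n,u,v,z):
    o,d=ray(n,u,v); return o+d*(z-o[2])/d[2]
def proj(n,P):
    K,T,c=cal(n); q=T[:3,:3].T@(np.asarray(P)-T[:3,3]); q=K@[q[0],-q[1],-q[2]]; return q[:2]/q[2]
E
python3 - <<'E'
from h import *
ims=[]
for n in ("scene","top"):
    im=manip.get_image(n); cv2.imwrite(f"pics/{n}0.png",im[...,::-1]); print(n,{k:np.round(v,3).tolist() if not isinstance(v,str) else v for k,v in cal(n)[2].items()})
    for t in ("cup_short","cup_medium","cup_tall","tray","puck","jar","bottle"):
        for m in manip.masks_of(t,n)[:4]: 
            ys,xs=np.nonzero(m["mask"]); print(t,round(m["confidence"],2),np.round(m["rect"]),xs.mean().round(1),ys.mean().round(1))
print(manip.get_state())
E
```

```text
scene {'K': [[473.516, 0.0, 274.9], [0.0, 473.516, 206.275], [0.0, 0.0, 1.0]], 'cam_to_world': [[-0.854, -0.443, 0.272, 0.872], [0.52, -0.73, 0.444, 0.52], [0.002, 0.521, 0.854, 1.103], [0.0, 0.0, 0.0, 1.0]]}
cup_medium 0.68 [267. 171. 284. 196.] 273.9 182.0
cup_medium 0.51 [236. 149. 252. 170.] 244.7 158.8
cup_medium 0.49 [185. 142. 349. 285.] 264.9 211.6
cup_tall 0.97 [299. 195. 314. 218.] 305.5 206.5
cup_tall 0.69 [300. 280. 325. 308.] 310.9 291.9
tray 0.74 [182. 139. 347. 285.] 264.5 211.1
tray 0.33 [297. 192. 318. 218.] 305.6 206.1
puck 0.76 [262. 237. 279. 255.] 269.8 244.7
jar 0.69 [219. 187. 235. 211.] 225.5 198.6
jar 0.69 [362. 306. 394. 344.] 376.7 323.9
bottle 0.76 [360. 304. 392. 343.] 376.7 324.1
top {'K': [[385.105, 0.0, 280.907], [0.0, 385.105, 211.249], [0.0, 0.0, 1.0]], 'cam_to_world': [[0.025, 0.974, -0.225, 0.318], [-1.0, 0.025, -0.002, -0.023], [0.004, 0.225, 0.974, 1.183], [0.0, 0.0, 0.0, 1.0]]}
cup_short 0.79 [325. 216. 339. 233.] 332.8 222.8
cup_medium 0.67 [286. 219. 302. 240.] 295.2 229.6
cup_tall 0.83 [251. 229. 264. 247.] 257.1 237.2
cup_tall 0.82 [195. 202
[... 229 characters left out ...]
241.] 295.3 230.0
{'t': 0.8, 'q': array([-1.31611741e+00,  8.71801890e-02,  1.37068026e+00,  1.50707066e-05,
        1.68361107e+00, -1.03071686e-01]), 'qd': array([-0.00036585,  0.00117392, -0.00079957, -0.00069713, -0.00015509,
        0.00048326]), 'joint_efforts': array([ 1.79396946e-03, -3.51669896e+01, -3.13439620e+01,  7.18696629e-05,
        1.05654899e-04,  4.34033652e-06]), 'position': array([ 0.19261205, -0.5151904 ,  0.23136174]), 'eef_rot': array([5.98264995e-05, 9.84044272e-01, 1.77923765e-01, 1.20527358e-05]), 'force': array([ 0.0929545 , -0.76635299, -0.71016028]), 'wrist_torque': array([-0.00605635, -0.00247322,  0.0103969 ]), 'grip_force': 0.0, 'width': 0.08553869110322257}
```

View pics/scene0.png

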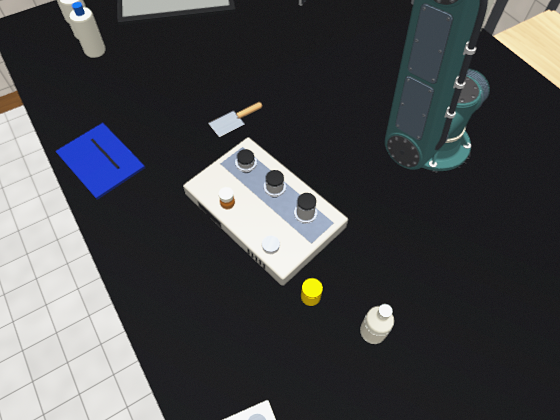

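View pics/top0.png

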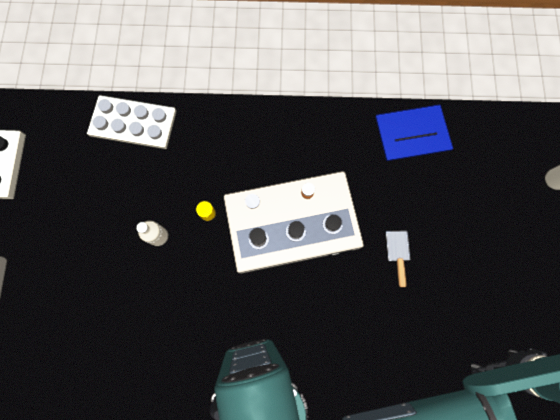

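The three cups lie in a row: scene (246,160), (275,182), (306,207); top (333,222), (295,230), (257,237). The yellow look-alike stands off the tray at scene (311,292), top (205,211), so I leave it alone. I'll confirm the heights in an enlarged crop and by triangulation.

Run:
```python
from h import *
a=cv2.imread("pics/scene0.png")[140:225,225:330]; b=cv2.imread("pics/top0.png")[200:260,235:355]
A=cv2.resize(a,None,fx=5,fy=5,interpolation=cv2.INTER_CUBIC); B=cv2.resize(b,None,fx=2.2,fy=2.2,interpolation=cv2.INTER_CUBIC)
c=np.zeros((425,525+264,3),np.uint8); c[:,:525]=A; c[:132,525:]=B
cv2.imwrite("pics/crop1.png",c)
# lid blobs
out={}
for n,(x0,y0,x1,y1) in {"scene":(225,140,330,225),"top":(235,200,355,260)}.items():
    g=cv2.cvtColor(cv2.imread(f"pics/{n}0.png"),cv2.COLOR_BGR2GRAY)[y0:y1,x0:x1]
    k,l,s,ce=cv2.connectedComponentsWithStats((g<60).astype(np.uint8))
    out[n]=[(ce[i]+[x0,y0],s[i]) for i in range(1,k) if 60<s[i][4]<500 ]
    for o in out[n]: print(n,o[0].round(1),o[1]+[x0,y0,0,0,0])
```

```text
scene [230.6 144. ] [225 140  18  13 123]
scene [245.2 156.6] [238 150  16  14 190]
scene [274.4 177.9] [266 170  17  16 213]
scene [306.2 200.3] [298 193  18  17 197]
top [338.7 256.1] [309 250  46  10 243]
```

View pics/crop1.png

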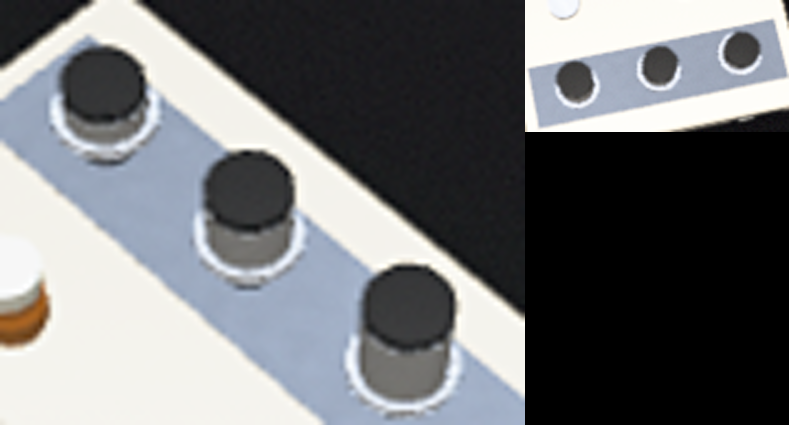

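The crop confirms cup identity. The least metal shows at scene (246,157), so that is the short cup; (274,178) is medium and (306,200) is tall.

Run:
```python
from h import *
from scipy.optimize import least_squares
S=[(245.2,156.2),(274.4,177.4),(306.2,199.7)]
g=cv2.cvtColor(cv2.imread("pics/top0.png"),cv2.COLOR_BGR2GRAY)[205:249,240:352]
k,l,s,ce=cv2.connectedComponentsWithStats((g<85).astype(np.uint8))
T=sorted([tuple(ce[i]+[240,205]) for i in range(1,k) if 50<s[i][4]<500],key=lambda p:-p[0]); print(T,s[1:,4])
for a,b,h in zip(S,T,(.11,.125,.14)):
    r=least_squares(lambda P:np.r_[proj("scene",P)-a,proj("top",P)-b],[.4,0,.1])
    print("tri",r.x.round(4),r.fun.round(1),"z-fixed",at_z("scene",*a,h).round(4),at_z("top",*b,h).round(4))
# tray corners in scene/top at z=.055 
for n,c in (("top",[(225,192),(346,173),(362,247),(238,271)]),("scene",[(247,139),(347,217),(284,275),(184,187)])):
    for p in c: print(n,at_z(n,*p,.055).round(3))
```

```text
[(np.float64(333.0380434782609), np.float64(222.3423913043478)), (np.float64(295.7979274611399), np.float64(228.9740932642487)), (np.float64(257.3990147783251), np.float64(235.91625615763547))] [184 193 203]
tri [ 0.5394 -0.1713  0.1051] [ 0.2  0.1  0.2 -0.2] z-fixed [ 0.5414 -0.1685  0.11  ] [ 0.5378 -0.1701  0.11  ]
tri [ 0.5145 -0.0645  0.12  ] [ 0.2  0.   0.1 -0.1] z-fixed [ 0.5165 -0.0619  0.125 ] [ 0.5132 -0.064   0.125 ]
tri [0.4892 0.0413 0.1371] [ 0.1  0.   0.1 -0.1] z-fixed [0.4906 0.0425 0.14  ] [0.4884 0.0414 0.14  ]
top [0.635 0.15  0.055]
top [ 0.705 -0.218  0.055]
top [ 0.477 -0.263  0.055]
top [0.398 0.099 0.055]
scene [ 0.489 -0.257  0.055]
scene [0.396 0.098 0.055]
scene [0.619 0.15  0.055]
scene [ 0.713 -0.202  0.055]
```

```bash
cat >> h.py <<'E'
from scipy.spatial.transform import Rotation as R
C={"short":(.5395,-.1695,.110),"medium":(.5148,-.0635,.125),"tall":(.4895,.042,.140)}
def quats():
    d=np.subtract(C["tall"],C["short"])[:2]; d/=np.hypot(*d); y=np.array([d[1],-d[0],0]); z=np.array([0,0,-1.]); 
    for s in (1,-1):
        q=R.from_matrix(np.c_[np.cross(s*y,z),s*y,z]).as_quat(); yield q[[3,0,1,2]]
E
python3 - <<'E'
from h import *
manip.grip(0.0,20)
p=np.array(C["short"])+[0,0,.06]
best=min((q for q in quats() if manip.ik(p,q) is not None),key=lambda q:np.abs(manip.ik(p,q)[5]))
np.save("q.npy",best); print(manip.ik(p,best), manip.tcp_to_grasp)
manip.move_to(p,best)
p[2]=C["short"][2]+.02; manip.move_l(p,rate=.1); manip.wait(.3)
s=manip.get_state(); print(s["t"],s["position"],s["force"],s["width"])
for n in("scene","top"): cv2.imwrite(f"pics/{n}1.png",manip.get_image(n)[...,::-1])
a=cv2.imread("pics/scene1.png")[100:240,180:360]; cv2.imwrite("pics/crop2.png",cv2.resize(a,None,fx=4,fy=4,interpolation=cv2.INTER_CUBIC))
E
```

```text
[-4.04670729e-01  1.41208158e-01  1.43285247e+00 -4.44089210e-16
  1.56753202e+00 -6.36815275e-01] 0.0187
4.2083 [ 0.53991489 -0.16961398  0.13082351] [-0.74960839 -0.79074943  0.57901685] 7.5680202968043e-05
```

View pics/crop2.png

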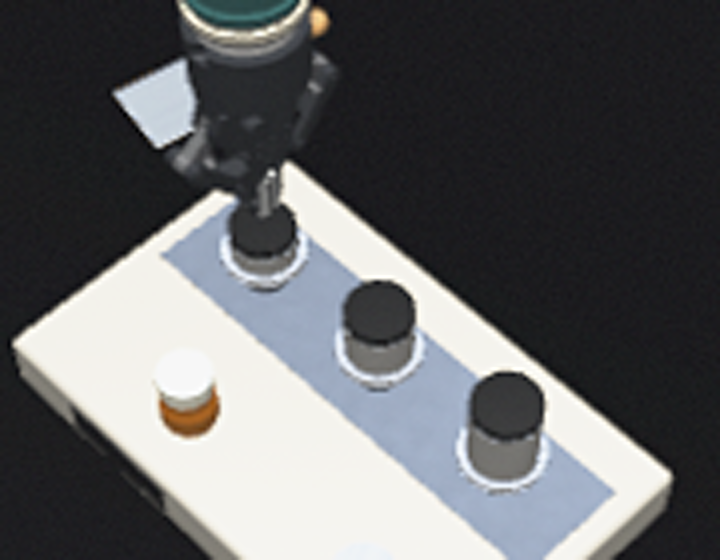

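The closed fingers hang centred over the short cup's lid at crop (265,215) and clear of everything else. Next I tap it down under guard.

```bash
cat >> h.py <<'E'
def tap(n):
    x,y,z=C[n]
    hit=manip.move_l([x,y,z-.006],rate=.02,guard=2.0)
    s=manip.get_state(); zc=s["position"][2]; print(n,"hit",hit,s["t"],s["position"].round(4),s["force"].round(2))
    return hit,zc
E
python3 - <<'E'
from h import *
tap("short")
F=[]
for i in range(5): manip.wait(.02); s=manip.get_state(); F.append((s["position"][2].round(4),s["force"][2].round(2)))
print(F)
E
```

```text
short hit True 5.275 [ 0.5394 -0.1694  0.1086] [1.96 0.32 1.41]
[(np.float64(0.1086), np.float64(1.79)), (np.float64(0.1086), np.float64(1.77)), (np.float64(0.1086), np.float64(2.25)), (np.float64(0.1086), np.float64(1.72)), (np.float64(0.1086), np.float64(2.66))]
```

Run:
```python
from h import *
x,y,z=C["short"]
def pr(): 
    manip.wait(.1); s=manip.get_state(); print(s["t"].__round__(2),s["position"][2].round(4),s["force"].round(2))
for zz in (z-.005,z-.0098):
    g=manip.move_l([x,y,zz],rate=.02,guard=8); print(g); pr()
manip.move_l([x,y,z+.03],rate=.08); pr()
manip.move_l([x,y,.20],rate=.15)
manip.move_to([*C["medium"][:2],.20],np.load("q.npy"))
for n in("scene",): cv2.imwrite(f"pics/{n}2.png",manip.get_image(n)[...,::-1])
a=cv2.imread("pics/scene2.png")[100:240,180:360]; cv2.imwrite("pics/crop3.png",cv2.resize(a,None,fx=4,fy=4,interpolation=cv2.INTER_CUBIC))
```

```text
False
5.77 0.1047 [ 0.63 -0.02  0.76]
False
6.26 0.0997 [-0.06  0.59 -0.1 ]
7.01 0.1393 [-0.75 -0.32  0.6 ]
```

View pics/crop3.png

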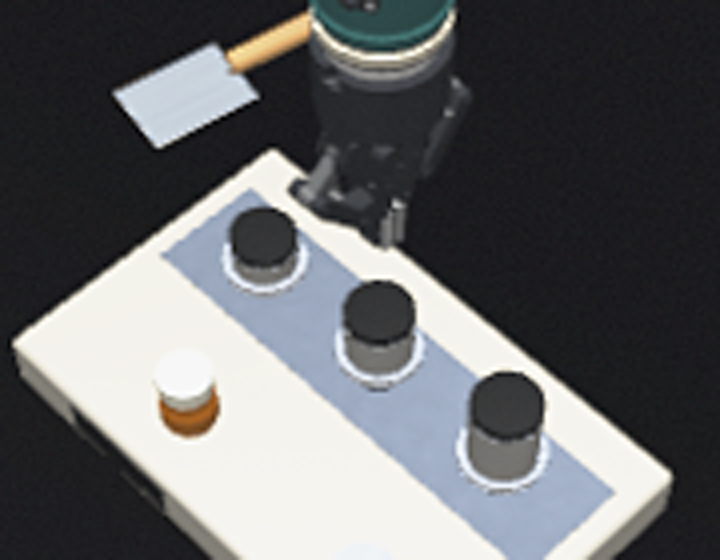

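The fingers are now above the medium cup. I measure how far the short lid dropped, with the untouched cups as reference.

```bash
cat >> h.py <<'E'
def drop(f0,f1,n,cam="scene"):
    P=np.array(C[n]); u=proj(cam,P); e=proj(cam,P-[0,0,.01])-u
    x,y=np.round(u).astype(int); g=[]
    for f in(f0,f1):
        im=cv2.resize(cv2.cvtColor(cv2.imread(f),cv2.COLOR_BGR2GRAY)[y-16:y+24,x-14:x+15],None,fx=8,fy=8,interpolation=cv2.INTER_CUBIC); g.append(im)
    t=g[0][56:176,40:192]; r=cv2.matchTemplate(g[1],t,cv2.TM_CCOEFF_NORMED); _,v,_,m=cv2.minMaxLoc(r)
    d=(np.array(m)-[40,56])/8; print(n,"shift px",d,"expected/10mm",e.round(2),"drop mm",(10*d@e/(e@e)).round(1),round(v,3))
E
python3 - <<'E'
from h import *
drop("pics/scene1.png","pics/scene2.png","medium")
for n in C: drop("pics/scene0.png","pics/scene2.png",n)
E
```

```text
medium shift px [0. 0.] expected/10mm [-0.01  2.27] drop mm 0.0 1.0
short shift px [0.125 2.375] expected/10mm [0.19 2.31] drop mm 10.2 0.949
medium shift px [0. 0.] expected/10mm [-0.01  2.27] drop mm 0.0 1.0
tall shift px [0. 0.] expected/10mm [-0.24  2.2 ] drop mm 0.0 1.0
```

The short cup dropped 10.2 mm and the other two did not move. Next are the medium and then the tall cup, done the same way.

```bash
cat > press.py <<'E'
from h import *
import sys
def press(n,k):
    x,y,z=C[n]; q=np.load("q.npy")
    manip.move_to([x,y,.20],q)
    manip.move_l([x,y,z+.015],rate=.1); manip.wait(.3)
    hit,zc=tap(n)
    if hit and zc>z+.004: # noise trip above the lid
        print("early",zc); tap(n)
    for zz in (z-.005,z-.0098):
        g=manip.move_l([x,y,zz],rate=.02,guard=8); s=manip.get_state(); print(g,s["position"][2].round(4),s["force"].round(2))
        if g: break
    manip.wait(.1)
    manip.move_l([x,y,z+.03],rate=.08); manip.move_l([x,y,.24],rate=.15)
    if n=="medium": manip.move_to([*C["tall"][:2],.22],q)
    else: manip.move_to([.30,.0,.28],q)
    cv2.imwrite(f"pics/scene{k}.png",manip.get_image("scene")[...,::-1])
    for m in C: drop("pics/scene0.png",f"pics/scene{k}.png",m)
    print(manip.get_state()["t"])
press(sys.argv[1],sys.argv[2])
E
python3 press.py medium 3
```

```text
medium hit True 10.1833 [ 0.5146 -0.0635  0.1238] [-0.2  -0.11  0.95]
False 0.1197 [ 0.12 -0.47  1.24]
False 0.1147 [ 0.45 -0.06 -0.45]
short shift px [0.25 2.25] expected/10mm [0.19 2.31] drop mm 9.7 0.971
medium shift px [0.  2.5] expected/10mm [-0.01  2.27] drop mm 11.0 0.981
tall shift px [0. 0.] expected/10mm [-0.24  2.2 ] drop mm 0.0 1.0
12.9333
```

```bash
python3 press.py tall 4; python3 -c "
import cv2
a=cv2.imread('pics/scene4.png')[100:320,170:410]; cv2.imwrite('pics/crop5.png',cv2.resize(a,None,fx=2.7,fy=2.7,interpolation=cv2.INTER_CUBIC))"
```

```text
tall hit True 14.8417 [0.4892 0.042  0.1387] [0.3  0.16 1.87]
False 0.1347 [-0.06  0.73  2.05]
False 0.1296 [1.2  0.22 0.94]
short shift px [0.25 2.25] expected/10mm [0.19 2.31] drop mm 9.7 0.971
medium shift px [0.  2.5] expected/10mm [-0.01  2.27] drop mm 11.0 0.981
tall shift px [-0.25   2.125] expected/10mm [-0.24  2.2 ] drop mm 9.7 0.951
17.7917
```

View pics/crop5.png

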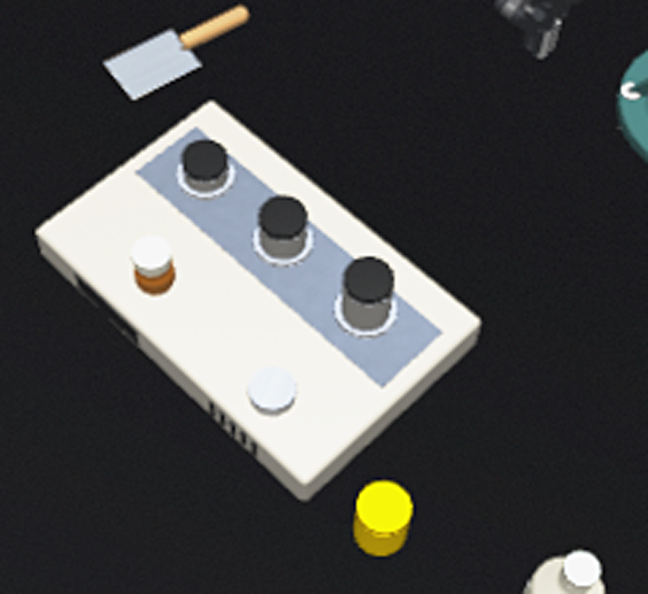

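All three cups stand upright in their seats at crop (205,165), (283,225) and (367,290), each about 1 cm lower. Everything else is where it was, and the arm is clear.

```bash
python3 -c "
from station import manip
manip.wait(.3); print(manip.sign_off())"
```

```text
the job is handed in; nothing more can be done
None
```

I tapped the short, medium and tall cups in that order; the camera shows each sunk about 1 cm (9.7, 11.0 and 9.7 mm), everything else is untouched, and the job was handed in at about 18 s.

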